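# Balance the centrifuge carrier and hold it up level

## Task

One pin of the metal centrifuge carrier is empty: from the three spare sleeves in the steel tray take the one that matches the sleeve already on the carrier (same height, and a bore that fits over the pin), lower it in the gripper fully down onto the empty pin and let it go there. Then lift the balanced carrier by its handle, keeping it level with both sleeves still fully down on their pins, and finish while holding it still and level about 10 cm clear of its mat: do not put it down or let go. Leave the other two spare sleeves and everything else on the counter where they are.

Things in the scene. Friction and masses are not known exactly. Their poses are not given: they have to be found in the camera images.
- carrier: Loose centrifuge carrier, 340 to 550 g: aluminium plate 75 (x) x 180 (y) x 14 mm, flat on the mat at any yaw. Origin: centre of its underside; y along its length, z up. Two upright steel pins 65 mm either side of the centre along y, 20 mm in diameter, 44 mm tall above the plate (straight for 34 mm, then tapering to 8 mm). A stem with a black handle stands between them.
- handle (a point): Centre of the carrier's handle, a black block 16 (carrier x) x 50 (carrier y) x 34 mm high on a 14 mm stem; this point is 72 mm above the carrier's underside, the block's top 89 mm. Can be pinched from above across its 16 mm thickness, fingers closing along carrier x. Axes as the carrier's.
- empty_pin (a point): Foot of the carrier's empty pin, on its axis at the plate's upper face (14 mm above the carrier's underside, 65 mm from the carrier's centre to its +y). Axes as the carrier's. The near edge of the handle is 40 mm from this axis, so fingers that open along carrier x have most room here.
- loaded_pin (a point): Foot of the carrier's other pin, which already has a sleeve on it; 65 mm from the carrier's centre to its -y, at the plate's upper face.
- sleeve_match: Loose white plastic sleeve (tube), 40 mm outside diameter, 55 mm tall, bore 23 mm right through, 90 g, standing upright in the steel tray: the one that matches and fits the 20 mm pin. Origin: centre of its underside, z along its axis. Fully down, its underside rests on the carrier's plate and it hides the pin.
- sleeve_narrow: Loose white plastic sleeve, 40 mm outside diameter, 55 mm tall, but with a bore of only 13 mm, which does not go over a pin; standing in the tray. Origin: centre of its underside.
- sleeve_short: Loose white plastic sleeve, 40 mm outside diameter, bore 23 mm, but only 32 mm tall, so it does not match; standing in the tray. Origin: centre of its underside.
- sleeve_loaded: White plastic sleeve identical to the matching one (40 mm outside diameter, 55 mm tall, bore 23 mm), loose but already fully down on the carrier's loaded pin. Origin: centre of its underside.
- mat: Fixed round grey-blue bench mat, 230 mm in diameter, 6 mm thick, on which the carrier stands. Origin: centre of its underside, on the counter.
- tray: Fixed shallow steel tray, 120 (x) x 235 (y) mm, floor 4 mm thick, rim 10 mm high above the counter. The three spare sleeves stand on its floor in a row along its y, about 75 mm apart, in any order. Origin: centre of its underside.
- specimen_jar: Bystander: clear specimen jar with a red lid, 52 mm diameter, 65 mm tall, just beyond the gap between mat and tray. Origin: centre of its underside.
- marker: Bystander: white marker pen with a black cap, 130 mm long, 17 mm thick, lying in the gap between mat and tray, pointing away from the robot. Origin: about mid-length, underside.
- tube_rack: Bystander: black tube rack 80 x 160 mm, 96 mm high with its tubes, behind the tray. Origin: centre of its underside.
- slide_box: Bystander: cardboard box 75 x 90 x 35 mm, at the left. Origin: centre of its underside.
- pen_pot: Bystander: grey pot with pens, 76 mm diameter, 150 mm tall with its pens, beyond the mat. Origin: centre of its underside.
There are look-alikes about, which are no part of the job. What is shaped like the sleeve_match but green or yellow is not meant.

How it is judged:
On the way, in this order (a step that is already met when the one before it is completed fails the run):
1. The matching sleeve is fully down on the empty pin and let go, the carrier still standing on its mat (horizontal distance between sleeve_match and empty_pin below 0.005 m and z of sleeve_match in the frame of carrier below 0.018 m and angle between sleeve_match's own z axis and vertical below 0.12 rad and contact force between the fingers and sleeve_match below 0.1 N and z of carrier in the frame of mat below 0.01 m), for 0.2 s.
2. The carrier, with both sleeves fully down, is lifted clear of the mat (horizontal distance between sleeve_match and empty_pin below 0.005 m and z of each of sleeve_match, sleeve_loaded in the frame of carrier below 0.018 m and angle between each of sleeve_match, sleeve_loaded's own z axis and vertical below 0.12 rad and horizontal distance between sleeve_loaded and loaded_pin below 0.005 m and z of carrier in the frame of mat above 0.066 m), for 0.2 s.
At the end, for the whole second after the job is handed in: Held by the handle alone, still (20 mm/s, 0.1 rad/s) and level (5 degrees), underside 60 to 160 mm above the mat, touching nothing else; both sleeves fully down on their pins (4 mm); the other spare sleeves within 20 mm and bystanders within 30 mm of where they stood (all of step 2 and z of carrier in the frame of mat below 0.166 m and angle between carrier's own z axis and vertical below 0.09 rad and contact force between the fingers and carrier above 1 N and distance of each of sleeve_narrow, sleeve_short from where it was at the start of the episode below 0.02 m and distance of each of specimen_jar, marker, tube_rack, slide_box, pen_pot from where it was at the start of the episode below 0.03 m and contact force between carrier and mat below 0.1 N and contact force between carrier and tray below 0.1 N and contact force between carrier and sleeve_narrow below 0.1 N and contact force between carrier and sleeve_short below 0.1 N and contact force between carrier and specimen_jar below 0.1 N and contact force between carrier and marker below 0.1 N and contact force between carrier and tube_rack below 0.1 N and contact force between carrier and slide_box below 0.1 N and contact force between carrier and pen_pot below 0.1 N and linear speed of carrier below 0.02 m/s and angular speed of carrier below 0.1 rad/s and contact force between the fingers and sleeve_match below 0.3 N and contact force between the fingers and sleeve_loaded below 0.3 N); the arm keeps its last pose, push and grip.
It fails at once if The carrier is tipped by more than 20 degrees (angle between carrier's own z axis and vertical above 0.35 rad).
It fails at once if The matching sleeve is let go above the pin or only part-way down, more than 20 mm from fully down (horizontal distance between sleeve_match and empty_pin below 0.012 m and z of sleeve_match in the frame of carrier above 0.034 m and contact force between the fingers and sleeve_match below 0.01 N).
It fails at once if A spare sleeve that does not match is moved (distance of any of sleeve_narrow, sleeve_short from where it was at the start of the episode above 0.02 m).
It fails at once if A bystander is disturbed (distance of any of specimen_jar, marker, tube_rack, slide_box, pen_pot from where it was at the start of the episode above 0.03 m).
It also fails if it takes over 48 s, if anything falls off the work surface, if the arm or the gripper's body presses on something with over 40 N, if the wrist force passes 120 N, or if a joint passes its speed limit or range.

## Robot

A 7-joint arm with a two-finger parallel gripper is mounted at the origin on the work surface. World frame = base frame: x ahead of the robot, y to its left, z up, the work surface at z = 0. Lengths are in m, angles in rad, forces in N, time in s.
With the tool pointing down it reaches from about 0.425 to 0.875 m from the base axis. Payload 4.7 kg.
Tool frame: the origin (TCP) lies between the finger pads; the fingertips stand 22 mm ahead of it and the grasp point (between the pads) lies 3 mm ahead of it; z points along the fingers, y is the line along which they close (so a half turn about z gives the same grasp; the last joint's range is limited). The gripper opens to 87 mm and grips with 3 to 60 N. Pads are 19 mm wide; open, the fingers measure 117 mm over their backs; the gripper's body (75 mm by 190 mm) begins 51 mm behind the grasp point.
Start: joints at [-1.12, 0.321, -0.07, 1.45, 0.023, 1.371, -0.057], TCP at [0.275, 0.589, 0.245] pointing down, gripper open.
Joint ranges: [-2.86, 2.86], [-0.3, 2.09], [-1.38, 1.24], [0.06, 2.45], [-1.56, 4.7], [0.09, 2.05], [-2.69, 2.69]. Speed limits (rad/s): [2.57, 2.57, 3.14, 3.14, 3.14, 3.14, 3.14].

## Interface

Orientations are given as a rotation vector (axis times angle).
In Python, from bench import ctrl gives the robot as it stands. The module is installed in compiled form; this text tells all that it offers.
- The arm moves only by the tool send_rows, never from a script. Its argument "motion" is a list of rows, each an object with "claw": the opening, from -1 (shut) to 1 (fully open); "slide": the shift along the tool's x, y, z in mm, a list of three; "delta_rot": the turn, a rotation vector about the tool's x, y, z in rad, a list of three. In form: [{"claw": claw, "slide": [x, y, z], "delta_rot": [ax, ay, az]}, ...]. A call has 1 to 5 rows; each row is the pose to reach, as a shift and turn from the pose commanded when the call began, along the tool's axes at that moment; what a row does not reach only later rows make up. A row lasts 1/10 s, in which the tool goes at most 50 mm and 8.59 degrees, less where a joint would pass 70% of its speed; a pose out of reach is approached as far as the arm can. A call with a gripper value outside its range is refused whole. The fingers move at their own pace and stop on an object; "grip_force" is the grip in N (left out, the last holds). Time passes only in rows, so rows that repeat a pose let the fingers close. It gives the time, the measured TCP pose, the force, the opening and the grip force at its end, in the units of the state.
- ctrl.get_state(): the state, without advancing time (a new reading comes with each control period).
- ctrl.get_image(name): name is "scene" or "top"; returns a dict with "color" (420x560x3 uint8, blue, green, red), "fx", "fy", "cx", "cy" (pixels), "pose" (4x4, takes a point from camera to world coordinates). Camera axes: x right, y down, z forward; pixel columns grow to the right and rows downward; lengths in m; the calibration is good to about 2 mm. A picture is of the moment at which its call begins. There is no depth.
- ctrl.close_job(): hands the job in; it is judged then, once.
The state is a dict: "time": time; "joint_positions": joint angles; "qd": joint speeds; "joint_torque": joint torques, N m; "position": TCP position; "tool_rot": TCP orientation; "ft_force": force on the tool from outside, world axes, zero at the start; "torque": the same for the moment, N m; "grip_width": opening from 0.0 (shut) to 1.0 (fully open); "grip_force": force on a finger pad.
Only numpy, scipy, OpenCV 4.12 (cv2) and the standard library are available. Lean on these libraries where they do the work, as an engineer would, in place of code of your own. Each camera call takes 0.05 s, during which the arm holds its last target. There are 200 camera calls.

## Working session

There is one attempt and no reset: what is moved stays moved. The work goes in short steps, Python scripts to look and compute and a tool call to move; the robot and the scene stay as the last step left them, time stands still between calls to the robot, and variables do not carry over. Pictures are saved under pics/ and viewed, at most 10 in all, crops included, and the job is handed in when it is done.

Besides the shell and the picture viewer there is one more tool, called after "Request:" as name([rows], argument=value, ...), one row to a line, values as JSON. send_rows: Moves the arm, as the interface text tells. Its arguments: {"type":"object","properties":{"motion":{"type":"array","items":{"type":"object","properties":{"claw":{"type":"number"},"slide":{"type":"array","items":{"type":"number"}},"delta_rot":{"type":"array","items":{"type":"number"}}}}},"grip_force":{"type":"number"}},"required":["motion"]}

```bash
mkdir -p pics; cat > h.py <<'E'
import numpy as np, cv2
from bench import ctrl
from scipy.spatial.transform import Rotation as R
def snap(n,f):
    d=ctrl.get_image(n); cv2.imwrite(f'pics/{f}.png',d['color']); np.savez(f'pics/{f}.npz',**{k:d[k] for k in d}); return d
def ray(d,u,v,z):
    P=np.array(d['pose']); r=P[:3,:3]@np.array([(u-float(d['cx']))/float(d['fx']),(v-float(d['cy']))/float(d['fy']),1]); o=P[:3,3]
    return o+r*(z-o[2])/r[2]
def proj(d,p):
    P=np.array(d['pose']); c=P[:3,:3].T@(np.array(p)-P[:3,3]); return np.array([d['fx']*c[0]/c[2]+d['cx'],d['fy']*c[1]/c[2]+d['cy']])
E
python3 - <<'E'
from h import *
for n in('scene','top'):
    d=snap(n,n+'0'); print(n,d['fx'],d['cx'],d['cy'],np.round(d['pose'],3).tolist())
s=ctrl.get_state();print(s)
E
```

```text
scene 488.7837849886677 283.3323550497826 207.6904639144981 [[0.63, 0.509, -0.586, 1.263], [0.776, -0.393, 0.493, -0.6], [0.02, -0.766, -0.643, 0.834], [0.0, 0.0, 0.0, 1.0]]
top 514.3216453538196 282.50135797963566 202.58996722362292 [[-0.01, -0.981, 0.193, 0.228], [-1.0, 0.011, 0.003, -0.013], [-0.005, -0.193, -0.981, 1.726], [0.0, 0.0, 0.0, 1.0]]
{'time': 0.1, 'joint_positions': array([-1.11990288,  0.32171543, -0.07010979,  1.45155962,  0.0225929 ,
        1.37078109, -0.05691495]), 'qd': array([-0.00178335, -0.00177182, -0.00128786, -0.00146231,  0.0015229 ,
       -0.00089156, -0.00195135]), 'joint_torque': array([-2.38567436e-04, -4.92572129e+01, -4.05875249e-01, -3.13398671e+01,
       -6.42592530e-02,  3.95178166e-02,  7.43207283e-05]), 'position': array([0.27480657, 0.5885488 , 0.24358944]), 'tool_rot': array([-6.80555671e-01, -3.06669894e+00,  2.59413804e-03]), 'ft_force': array([ 0.1132814 , -0.50943748,  0.55283065]), 'torque': array([ 0.00581486, -0.01237073,  0.0341039 ]), 'grip_force': 0.0, 'grip_width': 1.0001567066470394}
```

View pics/top0.png

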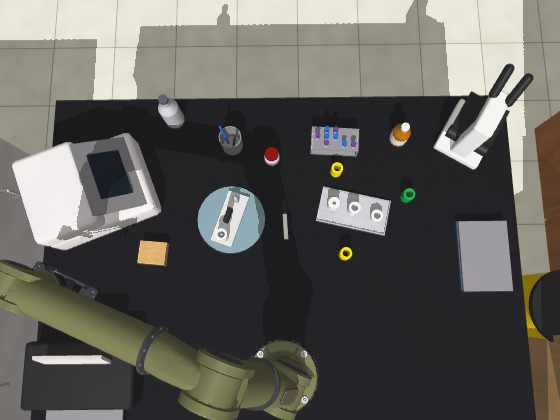

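View pics/scene0.png

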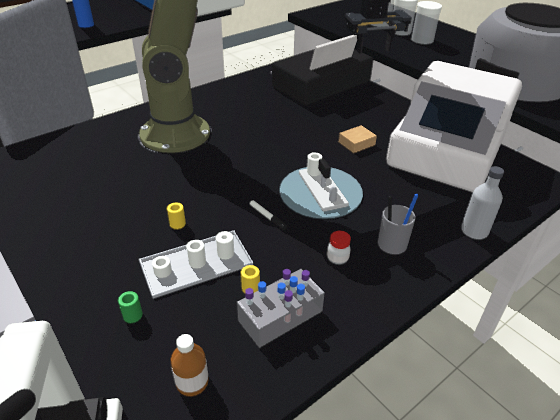

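Overview: the white sleeves in the tray are at top (334,203), (355,208), (377,215), which are scene (225,245), (197,253), (162,267). The carrier is at top (230,219) with its loaded pin at about (222,234) and its empty pin at about (237,199). The yellow look-alikes are at top (337,170) and (345,254), and the green one is at (408,195). Next is a close crop of both views.

```bash
python3 - <<'E'
from h import *
t=cv2.imread('pics/top0.png'); s=cv2.imread('pics/scene0.png')
def c(im,x,y,w,h,k): return cv2.resize(im[y:y+h,x:x+w],None,fx=k,fy=k,interpolation=cv2.INTER_CUBIC)
a=c(t,195,180,80,75,5);b=c(t,312,182,80,60,5)
cv2.imwrite('pics/c1.png',np.hstack([a,np.vstack([b,np.zeros((75,400,3),np.uint8)])]))
a=c(s,275,145,95,75,4);b=c(s,135,225,120,75,4)
cv2.imwrite('pics/c2.png',np.hstack([a,b])[:, :860][:, :])
im=np.hstack([c(s,285,145,75,75,4),c(s,138,225,120,75,4)]);cv2.imwrite('pics/c2.png',im)
E
```

```text
(no output)
```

View pics/c1.png

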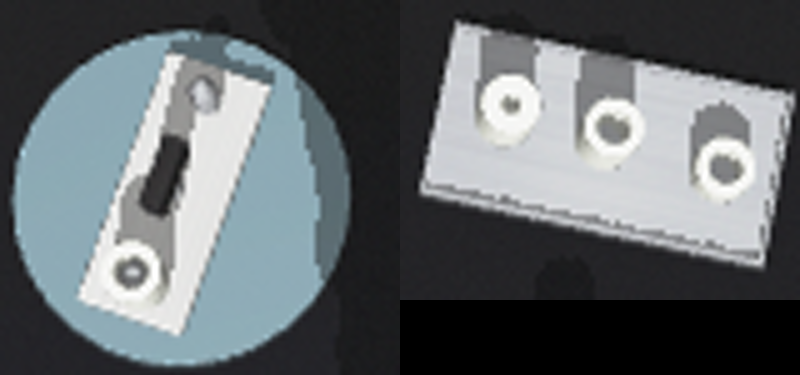

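View pics/c2.png

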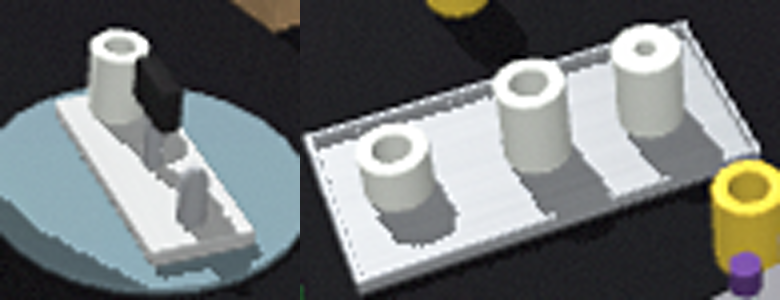

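The middle sleeve, at top (354,208), is full height with a wide bore, so it is the match. The left one at (334,203) has a narrow bore and the right one at (377,215) is short. Next I compute positions from both views.

```bash
cat > m.py <<'E'
from h import *
t=dict(np.load('pics/top0.npz'));s=dict(np.load('pics/scene0.npz'))
A=lambda x,y:((x+.5)/5+195-.5,(y+.5)/5+180-.5)
B=lambda x,y:((x-400+.5)/5+312-.5,(y+.5)/5+182-.5)
C=lambda x,y:((x+.5)/4+285-.5,(y+.5)/4+145-.5)
D=lambda x,y:((x-300+.5)/4+138-.5,(y+.5)/4+225-.5)
E
python3 - <<'E'
from m import *
def p(n,a,b,z): print(n,np.round(ray(t,*a,z)[:2],4), np.round(ray(s,*b,z)[:2],4) if b else '')
p('match',B(612,128),D(531,84),.059)
p('narrow',B(510,103),D(648,49),.059)
p('short',B(724,165),D(394,153),.036)
p('loaded',A(132,269),C(119,47),.075)
p('pin tip',A(203,93),C(193,172),.064)
cs=[(172,52),(272,88),(183,335),(78,298)]
for c in cs:p('corner',A(*c),None,.020)
for c in [(57,103),(155,257),(257,232)]:print('scene corner',np.round(ray(s,*C(*c),.02)[:2],4))
p('handletop',A(165,170),C(149,75),.095)
E
```

```text
match [ 0.5381 -0.2431] [ 0.5384 -0.2467]
narrow [ 0.5556 -0.1764] [ 0.5548 -0.1791]
short [ 0.5165 -0.3199] [ 0.5174 -0.3245]
loaded [0.4537 0.1922] [0.4521 0.1878]
pin tip [0.5717 0.1482] [0.5765 0.1414]
corner [0.6095 0.1738] 
corner [0.5837 0.1057] 
corner [0.4166 0.1645] 
corner [0.4421 0.2348] 
scene corner [0.4194 0.1623]
scene corner [0.5878 0.1021]
scene corner [0.6102 0.1727]
handletop [0.515  0.1693] [0.51   0.1609]
```

```bash
cat >> h.py <<'E'
def yaw(M): return np.degrees(np.arctan2(M[1,1],M[0,1]))  # closing line direction
def go(x,y,z,yw=None):
    """slide (mm) and delta_rot for tool-down target, closing line yaw yw (deg, mod 180)"""
    s=ctrl.get_state(); M=R.from_rotvec(s['tool_rot']).as_matrix(); p=s['position']
    y0=yaw(M); yw=y0 if yw is None else y0+(yw-y0+90)%180-90
    c,n=np.cos(np.radians(yw)),np.sin(np.radians(yw))
    T=np.array([[n,c,0],[-c,n,0],[0,0,-1]])
    print('t',round(s['time'],2),'pos',np.round(p,4),'yaw %.1f'%y0,'j',np.round(s['joint_positions'],2),'F',np.round(s['ft_force'],1),'grip',round(s['grip_width'],3),s['grip_force'])
    print('slide',np.round(M.T@(np.array([x,y,z])-p)*1000,1),'rot',np.round(R.from_matrix(M.T@T).as_rotvec(),3))
E
python3 - <<'E'
from h import *
from m import *
go(.538,-.245,.16,-14.7)
go(.538,-.245,.16)
go(.52,.20,.245)
for n,u,v in [('yel',337,165),('yel2',345,250),('jar',271,153),('pot',230,130),('rack',335,130),('marker0',284,213),('marker1',286,238)]: print(n,np.round(ray(t,u,v,.06),3))
E
```

```text
t 0.1 pos [0.2748 0.5885 0.2436] yaw 65.0 j [-1.12  0.32 -0.07  1.45  0.02  1.37 -0.06] F [ 0.1 -0.5  0.6] grip 1.0 0.0Traceback (most recent call last):
  File "<stdin>", line 3, in <module>
  File "h.py", line 19, in go
    print('slide',np.round(M.T@(np.array([x,y,z])-p)*1000,1),'rot',np.round(R.from_matrix(M.T@T).as_rotvec(),3))
                                                                            ~~~~~~~~~~~~~^^^^^^^
  File "scipy/spatial/transform/_rotation.pyx", line 1143, in scipy.spatial.transform._rotation.Rotation.from_matrix
ValueError: Non-positive determinant (left-handed or null coordinate frame) in rotation matrix 0: [[-1.79220988e-01 -9.83808839e-01  7.82452879e-05]
 [-9.83807439e-01  1.79220867e-01  1.67444613e-03]
 [ 1.66135809e-03 -2.23117594e-04  9.99998595e-01]].
```

```bash
sed -i 's/\[\[n,c,0\],\[-c,n,0\]/[[-n,c,0],[c,n,0]/' h.py
python3 - <<'E'
from h import *
from m import *
go(.538,-.245,.16,-14.7)
go(.52,.20,.245,20)
for n,u,v in [('yel',337,165),('yel2',345,250),('jar',271,153),('pot',230,130),('rack',335,130),('marker0',284,213),('marker1',286,238)]: print(n,np.round(ray(t,u,v,.06),3))
E
```

```text
t 0.1 pos [0.2748 0.5885 0.2436] yaw 65.0 j [-1.12  0.32 -0.07  1.45  0.02  1.37 -0.06] F [ 0.1 -0.5  0.6] grip 1.0 0.0
slide [-591.1 -643.8   84.7] rot [-1.000e-03  1.000e-03  1.391e+00]
t 0.1 pos [0.2748 0.5885 0.2436] yaw 65.0 j [-1.12  0.32 -0.07  1.45  0.02  1.37 -0.06] F [ 0.1 -0.5  0.6] grip 1.0 0.0
slide [-386.5 -248.4   -1. ] rot [-0.002  0.001  0.785]
yel [ 0.682 -0.191  0.06 ]
yel2 [ 0.397 -0.209  0.06 ]
jar [0.726 0.029 0.06 ]
pot [0.809 0.168 0.06 ]
rack [ 0.805 -0.188  0.06 ]
marker0 [ 0.521 -0.012  0.06 ]
marker1 [ 0.438 -0.018  0.06 ]
```

Request:
send_rows([
  {"claw": 1, "slide": [-42, -27, 0], "delta_rot": [0, 0, 0.08]},
  {"claw": 1, "slide": [-84, -54, 0], "delta_rot": [0, 0, 0.16]},
  {"claw": 1, "slide": [-126, -81, 0], "delta_rot": [0, 0, 0.24]},
  {"claw": 1, "slide": [-168, -108, 0], "delta_rot": [0, 0, 0.32]},
  {"claw": 1, "slide": [-210, -135, 0], "delta_rot": [0, 0, 0.4]},
], grip_force=20)

```text
time: 0.6
position: [0.4088, 0.3758, 0.2442]
tool_rot: [-1.281, -2.868, 0.0]
ft_force: [0.4, 0.3, 0.0]
grip_width: 0.997
grip_force: 0.0
```

```bash
python3 -c "
from h import *
go(.52,.20,.245,25)
go(.538,-.245,.16,-14.7)"
```

```text
t 0.6 pos [0.4088 0.3758 0.2442] yaw 41.9 j [-0.89  0.12  0.1   1.69 -0.01  1.33 -0.05] F [0.4 0.3 0. ] grip 0.997 0.0
slide [-205.1  -34.5   -0.8] rot [-0.     0.     0.294]
t 0.6 pos [0.4088 0.3758 0.2442] yaw 41.9 j [-0.89  0.12  0.1   1.69 -0.01  1.33 -0.05] F [0.4 0.3 0. ] grip 0.997 0.0
slide [-548.5 -318.1   84.3] rot [-0.     0.     0.987]
```

Request:
send_rows([
  {"claw": 1, "slide": [-40, -7, 0], "delta_rot": [0, 0, 0.08]},
  {"claw": 1, "slide": [-80, -14, 0], "delta_rot": [0, 0, 0.16]},
  {"claw": 1, "slide": [-120, -21, 0], "delta_rot": [0, 0, 0.24]},
  {"claw": 1, "slide": [-160, -30, 0], "delta_rot": [0, 0, 0.32]},
  {"claw": 1, "slide": [-200, -45, 0], "delta_rot": [0, 0, 0.4]},
])

```text
time: 1.1
position: [0.5093, 0.1979, 0.2442]
tool_rot: [-1.825, -2.557, 0.0]
ft_force: [0.2, 0.2, 1.2]
grip_width: 0.995
grip_force: 0.0
```

```bash
python3 -c "
from h import *
go(.538,-.245,.16,-14.7)"
```

```text
t 1.1 pos [0.5093 0.1979 0.2442] yaw 19.0 j [-0.69  0.1   0.29  1.72 -0.03  1.33 -0.06] F [0.2 0.2 1.2] grip 0.995 0.0
slide [-428.2 -116.9   84.2] rot [-0.     0.     0.588]
```

Request:
send_rows([
  {"claw": 1, "slide": [-43, -12, 0], "delta_rot": [0, 0, 0]},
  {"claw": 1, "slide": [-86, -24, 0], "delta_rot": [0, 0, 0]},
  {"claw": 1, "slide": [-130, -36, 0], "delta_rot": [0, 0, 0]},
  {"claw": 1, "slide": [-173, -48, 0], "delta_rot": [0, 0, 0]},
  {"claw": 1, "slide": [-216, -58, 0], "delta_rot": [0, 0, 0]},
])

```text
time: 1.6
position: [0.5242, -0.0258, 0.2444]
tool_rot: [-1.821, -2.559, -0.0]
ft_force: [0.9, 0.6, -0.0]
grip_width: 0.996
grip_force: 0.0
```

Request:
send_rows([
  {"claw": 1, "slide": [-43, -12, 8], "delta_rot": [0, 0, 0.12]},
  {"claw": 1, "slide": [-86, -24, 20], "delta_rot": [0, 0, 0.24]},
  {"claw": 1, "slide": [-130, -36, 35], "delta_rot": [0, 0, 0.36]},
  {"claw": 1, "slide": [-173, -48, 50], "delta_rot": [0, 0, 0.48]},
  {"claw": 1, "slide": [-212, -58, 64], "delta_rot": [0, 0, 0.588]},
])

```text
time: 2.1
position: [0.5388, -0.2454, 0.1798]
tool_rot: [-2.49, -1.915, 0.0]
ft_force: [0.4, 0.0, -0.1]
grip_width: 0.998
grip_force: 0.0
```

```bash
python3 -c "
from h import *
go(.538,-.245,.11,-14.7)
d=snap('scene','s1')
a=d['color'][150:300,100:290]; cv2.imwrite('pics/s1c.png',cv2.resize(a,None,fx=4,fy=4,interpolation=cv2.INTER_CUBIC))"
```

```text
t 2.1 pos [ 0.5388 -0.2454  0.1798] yaw -14.9 j [-0.2   0.28  0.69  1.71 -0.19  1.22  0.27] F [ 0.4  0.  -0.1] grip 0.998 0.0
slide [ 0.2 -0.9 69.8] rot [-0.     0.    -0.003]
```

View pics/s1c.png

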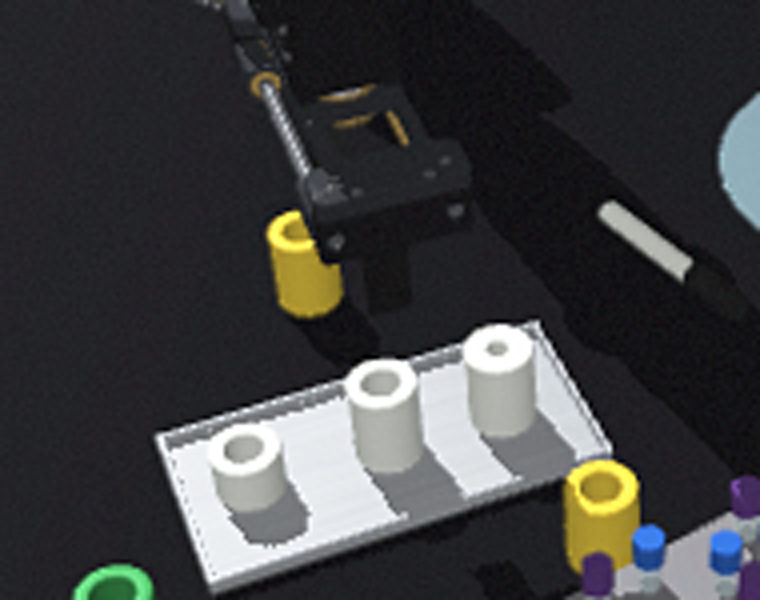

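The crop shows the open gripper over the middle sleeve at crop (382,385), with the neighbours clear of the fingers. I descend and grip.

Request:
send_rows([
  {"claw": 1, "slide": [0, -1, 40], "delta_rot": [0, 0, 0]},
  {"claw": 1, "slide": [0, -1, 80], "delta_rot": [0, 0, 0]},
  {"claw": 1, "slide": [0, -1, 110], "delta_rot": [0, 0, 0]},
  {"claw": 1, "slide": [0, -1, 126], "delta_rot": [0, 0, 0]},
  {"claw": 1, "slide": [0, -1, 132], "delta_rot": [0, 0, 0]},
])

```text
time: 2.65
position: [0.5375, -0.2423, 0.0468]
tool_rot: [-2.483, -1.921, 0.003]
ft_force: [0.6, -0.2, 0.9]
grip_width: 0.997
grip_force: 0.0
```

Request:
send_rows([
  {"claw": -1, "slide": [0, 0, 0], "delta_rot": [0, 0, 0]},
  {"claw": -1, "slide": [0, 0, 0], "delta_rot": [0, 0, 0]},
  {"claw": -1, "slide": [0, 0, 0], "delta_rot": [0, 0, 0]},
  {"claw": -1, "slide": [0, 0, 0], "delta_rot": [0, 0, 0]},
  {"claw": -1, "slide": [0, 0, 0], "delta_rot": [0, 0, 0]},
], grip_force=15)

```text
time: 3.15
position: [0.539, -0.243, 0.0493]
tool_rot: [2.484, 1.922, 0.002]
ft_force: [-0.5, -0.2, 0.3]
grip_width: 0.631
grip_force: 0.0
```

Request:
send_rows([
  {"claw": -1, "slide": [0, 0, 0], "delta_rot": [0, 0, 0]},
  {"claw": -1, "slide": [0, 0, 0], "delta_rot": [0, 0, 0]},
  {"claw": -1, "slide": [0, 0, 0], "delta_rot": [0, 0, 0]},
  {"claw": -1, "slide": [0, 0, 0], "delta_rot": [0, 0, 0]},
  {"claw": -1, "slide": [0, 0, 0], "delta_rot": [0, 0, 0]},
])

```text
time: 3.65
position: [0.5385, -0.2429, 0.0487]
tool_rot: [-2.485, -1.922, -0.0]
ft_force: [-1.2, 0.5, 2.2]
grip_width: 0.449
grip_force: 15.0
```

Request:
send_rows([
  {"claw": -1, "slide": [0, 0, -10], "delta_rot": [0, 0, 0]},
  {"claw": -1, "slide": [0, 0, -30], "delta_rot": [0, 0, 0]},
  {"claw": -1, "slide": [0, 0, -60], "delta_rot": [0, 0, 0]},
  {"claw": -1, "slide": [0, 0, -90], "delta_rot": [0, 0, 0]},
  {"claw": -1, "slide": [0, 0, -120], "delta_rot": [0, 0, 0]},
])

```text
time: 4.15
position: [0.5382, -0.2431, 0.1701]
tool_rot: [2.485, 1.922, -0.0]
ft_force: [0.1, -0.5, -0.6]
grip_width: 0.448
grip_force: 14.9
```

```bash
python3 -c "
from h import *
go(.575,.1465,.18)
go(.575,.1465,.18,70.3)"
```

```text
t 4.15 pos [ 0.5382 -0.2431  0.1701] yaw -14.6 j [-0.2   0.28  0.69  1.72 -0.19  1.2   0.28] F [ 0.1 -0.5 -0.6] grip 0.448 14.948593231374616
slide [386.3 -62.4 -10. ] rot [ 0.  0. -0.]
t 4.15 pos [ 0.5382 -0.2431  0.1701] yaw -14.6 j [-0.2   0.28  0.69  1.72 -0.19  1.2   0.28] F [ 0.1 -0.5 -0.6] grip 0.448 14.948593231374616
slide [386.3 -62.4 -10. ] rot [-0.     0.    -1.481]
```

Request:
send_rows([
  {"claw": -1, "slide": [30, -5, -10], "delta_rot": [0, 0, 0]},
  {"claw": -1, "slide": [70, -11, -10], "delta_rot": [0, 0, 0]},
  {"claw": -1, "slide": [110, -18, -10], "delta_rot": [0, 0, 0]},
  {"claw": -1, "slide": [152, -25, -10], "delta_rot": [0, 0, 0]},
  {"claw": -1, "slide": [193, -31, -10], "delta_rot": [0, 0, 0]},
])

```text
time: 4.65
position: [0.5568, -0.0468, 0.1792]
tool_rot: [2.485, 1.922, 0.001]
ft_force: [0.6, -0.2, -1.1]
grip_width: 0.444
grip_force: 14.9
```

Request:
send_rows([
  {"claw": -1, "slide": [42, -7, 0], "delta_rot": [0, 0, 0]},
  {"claw": -1, "slide": [84, -14, 0], "delta_rot": [0, 0, 0]},
  {"claw": -1, "slide": [126, -21, 0], "delta_rot": [0, 0, 0]},
  {"claw": -1, "slide": [165, -27, 0], "delta_rot": [0, 0, 0]},
  {"claw": -1, "slide": [193, -31, 0], "delta_rot": [0, 0, 0]},
])

```text
time: 5.15
position: [0.5751, 0.1498, 0.1789]
tool_rot: [-2.482, -1.925, -0.001]
ft_force: [0.6, -0.0, -0.1]
grip_width: 0.447
grip_force: 14.9
```

Request:
send_rows([
  {"claw": -1, "slide": [0, 0, 0], "delta_rot": [0, 0, -0.14]},
  {"claw": -1, "slide": [0, 0, 0], "delta_rot": [0, 0, -0.28]},
  {"claw": -1, "slide": [0, 0, 0], "delta_rot": [0, 0, -0.42]},
  {"claw": -1, "slide": [0, 0, 0], "delta_rot": [0, 0, -0.56]},
  {"claw": -1, "slide": [0, 0, 0], "delta_rot": [0, 0, -0.7]},
])

```text
time: 5.65
position: [0.5754, 0.146, 0.1789]
tool_rot: [1.668, 2.662, -0.0]
ft_force: [0.1, -0.0, -0.9]
grip_width: 0.444
grip_force: 14.9
```

Request:
send_rows([
  {"claw": -1, "slide": [0, 0, 0], "delta_rot": [0, 0, -0.14]},
  {"claw": -1, "slide": [0, 0, 0], "delta_rot": [0, 0, -0.28]},
  {"claw": -1, "slide": [0, 0, 0], "delta_rot": [0, 0, -0.42]},
  {"claw": -1, "slide": [0, 0, 0], "delta_rot": [0, 0, -0.56]},
  {"claw": -1, "slide": [0, 0, 0], "delta_rot": [0, 0, -0.7]},
])

```text
time: 6.15
position: [0.5755, 0.1459, 0.1789]
tool_rot: [0.654, 3.072, -0.0]
ft_force: [-0.1, 0.5, -0.9]
grip_width: 0.445
grip_force: 14.9
```

```bash
python3 -c "
from h import *
go(.575,.1465,.12,70.3)"
```

```text
t 6.15 pos [0.5755 0.1459 0.1789] yaw 66.0 j [-0.55  0.24  0.29  1.69 -0.07  1.22  0.92] F [-0.1  0.5 -0.9] grip 0.445 14.946514447683512
slide [ 0.7  0.4 58.9] rot [-0.     0.    -0.076]
```

Request:
send_rows([
  {"claw": -1, "slide": [0, 0, 15], "delta_rot": [0, 0, -0.04]},
  {"claw": -1, "slide": [0, 0, 35], "delta_rot": [0, 0, -0.076]},
  {"claw": -1, "slide": [0, 0, 50], "delta_rot": [0, 0, -0.076]},
  {"claw": -1, "slide": [0, 0, 56], "delta_rot": [0, 0, -0.076]},
  {"claw": -1, "slide": [0, 0, 56], "delta_rot": [0, 0, -0.076]},
])

```text
time: 6.65
position: [0.5748, 0.146, 0.1217]
tool_rot: [-0.546, -3.092, 0.002]
ft_force: [-0.0, 0.3, -0.8]
grip_width: 0.446
grip_force: 14.9
```

```bash
python3 -c "
from h import *
go(.575,.1465,.1,70.3)
s=ctrl.get_state()['position']; b=s-[0,0,.0447]
d=snap('scene','s2'); e=snap('top','t2')
print('bottom px',proj(d,b),'top px',proj(d,b+[0,0,.055]),'in top view',proj(e,b+[0,0,.055]))
a=cv2.resize(d['color'][130:220,270:370],None,fx=5,fy=5,interpolation=cv2.INTER_CUBIC)
c=cv2.resize(e['color'][165:255,210:265],None,fx=5,fy=5,interpolation=cv2.INTER_CUBIC)
cv2.imwrite('pics/s2c.png',np.hstack([a,c]))"
```

```text
t 6.65 pos [0.5748 0.146  0.1217] yaw 70.0 j [-0.53  0.29  0.28  1.75 -0.09  1.11  1.  ] F [-0.   0.3 -0.8] grip 0.446 14.949009542933709
slide [ 0.   0.6 21.7] rot [-0.001 -0.001 -0.006]
bottom px [334.13427148 182.65542043] top px [336.05041388 165.09613746] in top view [233.85777613 192.90995892]
```

View pics/s2c.png

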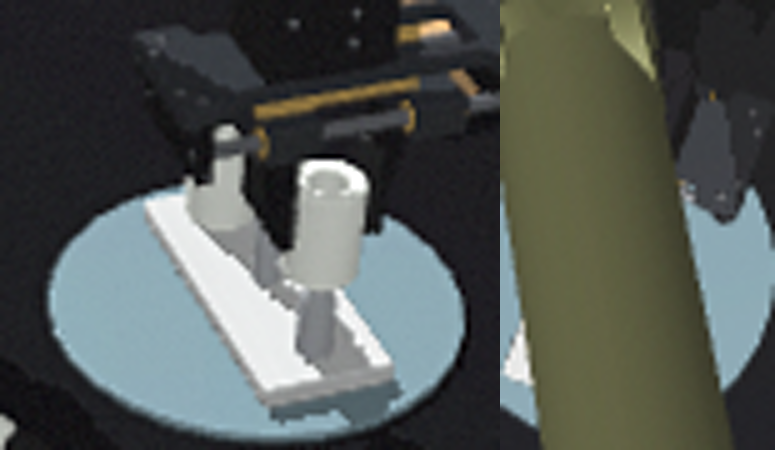

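```bash
python3 -c "
from m import *
p=ctrl.get_state()['position']; g=lambda x,y:((x+.5)/5+269.5,(y+.5)/5+129.5)
q=g(332,184); print('ring seen',q,'->',ray(s,*q,.132),'tcp',p)
# lateral: axis px at pin heights, compare with pin edges
img=cv2.imread('pics/s2.png').astype(int).sum(2)
for v in (191,193,195,197): print(v,img[v,325:345])
for v in (170,175,180): print(v,img[v,322:348])
for z in (.03,.045,.06,.085,.1): print(z,proj(s,[p[0],p[1],z]))
"
```

```text
ring seen (336.0, 166.4) -> [0.57889848 0.14192064 0.132     ] tcp [0.57593447 0.14632027 0.12323737]
191 [718 685 385 408 440 386 368 383 387 384 374 384 576 726 721 679 483 492
 496 494]
193 [705 711 720 725 581 372 365 384 380 382 365 360 514 739 721 720 708 489
 488 491]
195 [706 707 712 709 485 346 366 381 385 376 364 347 422 422 554 731 719 717
 661 482]
197 [708 709 712 706 381 356 379 385 385 377 355 357 423 418 402 482 737 719
 718 710]
170 [ 73  60  62  41  53  66 134 323 516 509 533 538 543 537 536 538 534 547
 527 506 465 236  80  73  80  81]
175 [187  47  55  72  65  58 171 413 508 514 523 527 529 531 533 525 522 512
 503 479 362  55  65  58 255 519]
180 [377 391 392 331 269 345 455 502 509 515 522 526 529 533 527 519 514 503
 490 460 454 497 495 501 490 496]
0.03 [332.95933013 197.04170479]
0.045 [333.45036956 192.56920193]
0.06 [333.9488784  188.02866588]
0.085 [334.796794   180.30565064]
0.1 [335.31607538 175.57591338]
```

The crop shows the sleeve hanging upright over the pin, with pin and sleeve axes within about 1 mm laterally. Both cameras suggest shifting to about (0.574, 0.148), well inside the taper's capture range.

```bash
python3 -c "
from h import *
go(.574,.1478,.095,70.3)"
```

```text
t 6.75 pos [0.5759 0.1463 0.1232] yaw 70.0 j [-0.53  0.29  0.28  1.75 -0.09  1.11  1.  ] F [-0.4 -0.1 -2. ] grip 0.447 14.94907612359384
slide [ 2.3  0.7 28.2] rot [ 0.001  0.001 -0.005]
```

Request:
send_rows([
  {"claw": -1, "slide": [2, 1, 0], "delta_rot": [0, 0, 0]},
  {"claw": -1, "slide": [2, 1, 8], "delta_rot": [0, 0, 0]},
  {"claw": -1, "slide": [2, 1, 14], "delta_rot": [0, 0, 0]},
  {"claw": -1, "slide": [2, 1, 20], "delta_rot": [0, 0, 0]},
  {"claw": -1, "slide": [2, 1, 26], "delta_rot": [0, 0, 0]},
])

```text
time: 7.25
position: [0.5737, 0.1486, 0.0962]
tool_rot: [-0.545, -3.093, -0.002]
ft_force: [-1.0, 1.5, 0.2]
grip_width: 0.447
grip_force: 15.0
```

```bash
python3 -c "
from h import *
go(.574,.1478,.0655,70.3)
d=snap('scene','s3')"
```

```text
t 7.25 pos [0.5737 0.1486 0.0962] yaw 70.0 j [-0.53  0.32  0.28  1.78 -0.1   1.06  1.  ] F [-1.   1.5  0.2] grip 0.447 14.977484962507788
slide [-0.6 -0.7 30.7] rot [ 0.001 -0.001 -0.005]
```

Request:
send_rows([
  {"claw": -1, "slide": [0, 0, 5], "delta_rot": [0, 0, 0]},
  {"claw": -1, "slide": [0, 0, 10], "delta_rot": [0, 0, 0]},
  {"claw": -1, "slide": [0, 0, 15], "delta_rot": [0, 0, 0]},
  {"claw": -1, "slide": [0, 0, 19], "delta_rot": [0, 0, 0]},
  {"claw": -1, "slide": [0, 0, 23], "delta_rot": [0, 0, 0]},
])

```text
time: 7.8
position: [0.5737, 0.1479, 0.0731]
tool_rot: [-0.545, -3.093, 0.0]
ft_force: [-1.9, 2.4, -0.8]
grip_width: 0.445
grip_force: 15.0
```

Request:
send_rows([
  {"claw": -1, "slide": [0, 0, 3], "delta_rot": [0, 0, 0]},
  {"claw": -1, "slide": [0, 0, 5], "delta_rot": [0, 0, 0]},
  {"claw": -1, "slide": [0, 0, 7], "delta_rot": [0, 0, 0]},
  {"claw": -1, "slide": [0, 0, 8], "delta_rot": [0, 0, 0]},
  {"claw": -1, "slide": [0, 0, 8], "delta_rot": [0, 0, 0]},
])

```text
time: 8.3
position: [0.574, 0.1477, 0.0654]
tool_rot: [0.545, 3.094, -0.0]
ft_force: [-2.1, 0.6, -1.3]
grip_width: 0.444
grip_force: 15.0
```

```bash
python3 -c "
from h import *
go(.574,.1478,.0647,70.3)
d=snap('scene','s4')
cv2.imwrite('pics/s4c.png',cv2.resize(d['color'][130:220,270:370],None,fx=6,fy=6,interpolation=cv2.INTER_CUBIC))"
```

```text
t 8.3 pos [0.574  0.1477 0.0654] yaw 70.0 j [-0.53  0.36  0.27  1.8  -0.11  1.    1.01] F [-2.1  0.6 -1.3] grip 0.444 14.973613769586791
slide [0.  0.1 0.7] rot [-0.     0.    -0.005]
```

View pics/s4c.png

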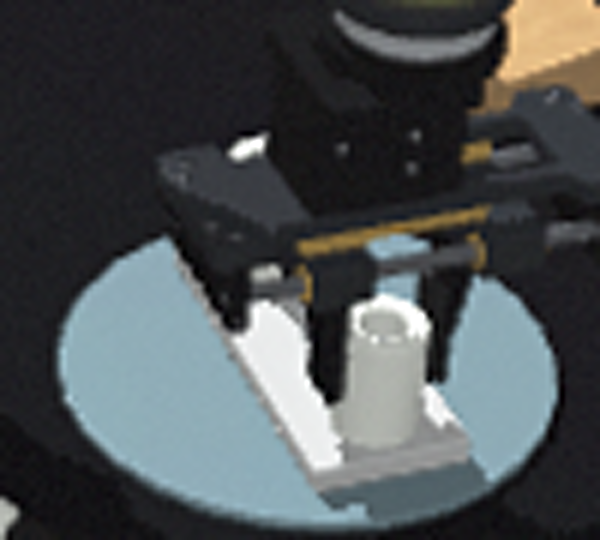

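The sleeve is on the pin, with its foot at the plate at crop (380,440). I press the last millimetre, then release.

Request:
send_rows([
  {"claw": -1, "slide": [0, 0, 1], "delta_rot": [0, 0, 0]},
  {"claw": -1, "slide": [0, 0, 1.5], "delta_rot": [0, 0, 0]},
  {"claw": -1, "slide": [0, 0, 1.5], "delta_rot": [0, 0, 0]},
])

```text
time: 8.65
position: [0.5741, 0.1476, 0.0649]
tool_rot: [0.545, 3.094, 0.0]
ft_force: [-4.3, 0.2, 4.6]
grip_width: 0.445
grip_force: 15.0
```

Request:
send_rows([
  {"claw": 0.5, "slide": [0, 0, 0], "delta_rot": [0, 0, 0]},
  {"claw": 0.5, "slide": [0, 0, 0], "delta_rot": [0, 0, 0]},
  {"claw": 0.5, "slide": [0, 0, 0], "delta_rot": [0, 0, 0]},
  {"claw": 0.5, "slide": [0, 0, 0], "delta_rot": [0, 0, 0]},
  {"claw": 0.5, "slide": [0, 0, 0], "delta_rot": [0, 0, 0]},
])

```text
time: 9.15
position: [0.5741, 0.1478, 0.064]
tool_rot: [0.545, 3.094, -0.0]
ft_force: [0.1, -0.2, -0.1]
grip_width: 0.732
grip_force: 0.0
```

Request:
send_rows([
  {"claw": 0.5, "slide": [0, 0, -10], "delta_rot": [0, 0, 0]},
  {"claw": 0.5, "slide": [0, 0, -25], "delta_rot": [0, 0, 0]},
  {"claw": 0.5, "slide": [0, 0, -45], "delta_rot": [0, 0, 0]},
  {"claw": 0.5, "slide": [0, 0, -70], "delta_rot": [0, 0, 0]},
  {"claw": 0.5, "slide": [0, 0, -85], "delta_rot": [0, 0, 0]},
])

```text
time: 9.65
position: [0.5753, 0.1482, 0.1526]
tool_rot: [0.545, 3.09, 0.003]
ft_force: [0.2, -0.1, 0.2]
grip_width: 0.748
grip_force: 0.0
```

```bash
python3 -c "
from h import *
go(.513,.1695,.15,70.3)
d=snap('scene','s5')
cv2.imwrite('pics/s5c.png',cv2.resize(d['color'][130:220,270:370],None,fx=6,fy=6,interpolation=cv2.INTER_CUBIC))"
```

```text
t 9.65 pos [0.5753 0.1482 0.1526] yaw 70.0 j [-0.54  0.26  0.28  1.72 -0.08  1.16  0.99] F [ 0.2 -0.1  0.2] grip 0.748 0.0
slide [65.8 -1.2  2.4] rot [ 0.003  0.003 -0.005]
```

View pics/s5c.png

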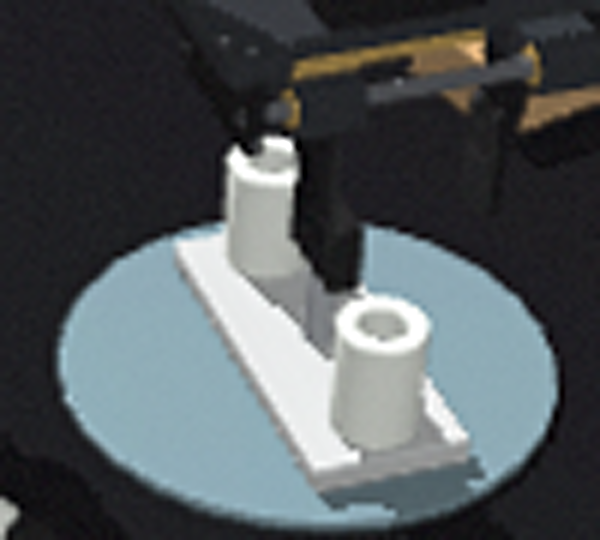

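Both sleeves are seated, at crop (380,370) and (262,210). Next I go to the handle at about (0.513, 0.170).

Request:
send_rows([
  {"claw": 0.5, "slide": [20, 0, 0], "delta_rot": [0, 0, 0]},
  {"claw": 0.5, "slide": [45, -1, 0], "delta_rot": [0, 0, 0]},
  {"claw": 0.5, "slide": [60, -1, 0], "delta_rot": [0, 0, 0]},
  {"claw": 0.5, "slide": [65.5, -1, 0], "delta_rot": [0, 0, 0]},
  {"claw": 0.5, "slide": [65.5, -1, 0], "delta_rot": [0, 0, 0]},
])

```text
time: 10.2
position: [0.5119, 0.1697, 0.1493]
tool_rot: [0.543, 3.094, 0.001]
ft_force: [0.4, -0.8, 0.7]
grip_width: 0.751
grip_force: 0.0
```

```bash
python3 -c "
from h import *
go(.5128,.1699,.081,70.3)"
```

```text
t 10.2 pos [0.5119 0.1697 0.1493] yaw 70.1 j [-0.6   0.15  0.26  1.86 -0.04  1.14  0.89] F [ 0.4 -0.8  0.7] grip 0.751 0.0
slide [-0.8  0.5 68.3] rot [ 0.     0.    -0.004]
```

Request:
send_rows([
  {"claw": 0.5, "slide": [-0.5, 0.5, 20], "delta_rot": [0, 0, 0]},
  {"claw": 0.5, "slide": [-0.5, 0.5, 42], "delta_rot": [0, 0, 0]},
  {"claw": 0.5, "slide": [-0.5, 0.5, 58], "delta_rot": [0, 0, 0]},
  {"claw": 0.5, "slide": [-0.5, 0.5, 68], "delta_rot": [0, 0, 0]},
  {"claw": 0.5, "slide": [-0.5, 0.5, 68], "delta_rot": [0, 0, 0]},
])

```text
time: 10.7
position: [0.5124, 0.1688, 0.0797]
tool_rot: [-0.546, -3.092, 0.003]
ft_force: [-1.3, 0.7, -0.3]
grip_width: 0.749
grip_force: 0.0
```

Request:
send_rows([
  {"claw": -1, "slide": [0, 0, 0], "delta_rot": [0, 0, 0]},
  {"claw": -1, "slide": [0, 0, 0], "delta_rot": [0, 0, 0]},
  {"claw": -1, "slide": [0, 0, 0], "delta_rot": [0, 0, 0]},
  {"claw": -1, "slide": [0, 0, 0], "delta_rot": [0, 0, 0]},
  {"claw": -1, "slide": [0, 0, 0], "delta_rot": [0, 0, 0]},
], grip_force=45)

```text
time: 11.2
position: [0.5129, 0.1698, 0.0815]
tool_rot: [0.545, 3.093, 0.001]
ft_force: [0.1, -0.2, 0.0]
grip_width: 0.38
grip_force: 0.0
```

Request:
send_rows([
  {"claw": -1, "slide": [0, 0, 0], "delta_rot": [0, 0, 0]},
  {"claw": -1, "slide": [0, 0, 0], "delta_rot": [0, 0, 0]},
  {"claw": -1, "slide": [0, 0, 0], "delta_rot": [0, 0, 0]},
  {"claw": -1, "slide": [0, 0, 0], "delta_rot": [0, 0, 0]},
  {"claw": -1, "slide": [0, 0, 0], "delta_rot": [0, 0, 0]},
])

```text
time: 11.7
position: [0.5129, 0.17, 0.0812]
tool_rot: [0.545, 3.094, 0.001]
ft_force: [0.6, 1.1, 1.0]
grip_width: 0.182
grip_force: 45.0
```

Request:
send_rows([
  {"claw": -1, "slide": [0, 0, -3], "delta_rot": [0, 0, 0]},
  {"claw": -1, "slide": [0, 0, -7], "delta_rot": [0, 0, 0]},
  {"claw": -1, "slide": [0, 0, -12], "delta_rot": [0, 0, 0]},
  {"claw": -1, "slide": [0, 0, -16], "delta_rot": [0, 0, 0]},
  {"claw": -1, "slide": [0, 0, -18], "delta_rot": [0, 0, 0]},
])

```text
time: 12.2
position: [0.5129, 0.1695, 0.0996]
tool_rot: [0.545, 3.093, 0.0]
ft_force: [1.0, -0.6, -5.1]
grip_width: 0.184
grip_force: 45.0
```

```bash
python3 -c "
from h import *
s=ctrl.get_state(); print(s['ft_force'],s['torque'],s['position'],R.from_rotvec(s['tool_rot']).as_matrix().round(4))
d=snap('scene','s6')
cv2.imwrite('pics/s6c.png',cv2.resize(d['color'][120:220,265:375],None,fx=6,fy=6,interpolation=cv2.INTER_CUBIC))"
```

```text
[ 1.04615692 -0.55269688 -5.13482691] [ 0.05651608 -0.03551815  0.01116083] [0.51287495 0.16953826 0.09956257] [[-9.397e-01  3.419e-01  5.000e-04]
 [ 3.419e-01  9.397e-01  2.000e-04]
 [-4.000e-04  3.000e-04 -1.000e+00]]
```

View pics/s6c.png

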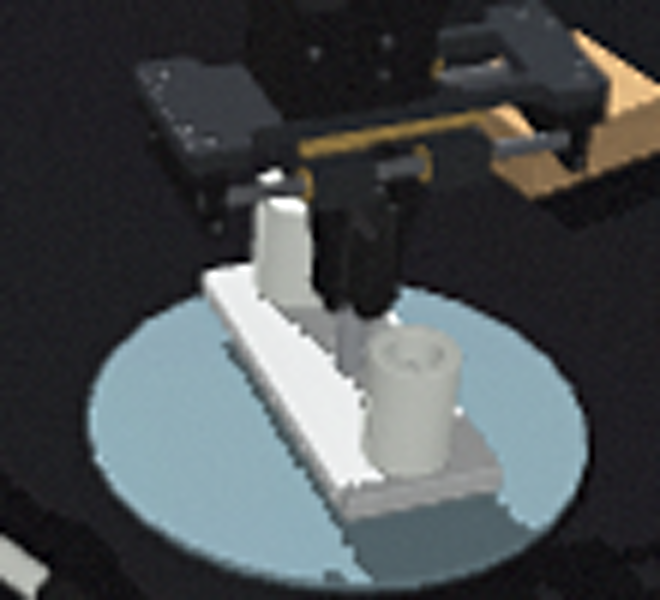

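The carrier is clear of the mat, level, with both sleeves down, and the moment on the tool is tiny. I continue to about 100 mm.

Request:
send_rows([
  {"claw": -1, "slide": [0, 0, -6], "delta_rot": [0, 0, 0]},
  {"claw": -1, "slide": [0, 0, -15], "delta_rot": [0, 0, 0]},
  {"claw": -1, "slide": [0, 0, -25], "delta_rot": [0, 0, 0]},
  {"claw": -1, "slide": [0, 0, -35], "delta_rot": [0, 0, 0]},
  {"claw": -1, "slide": [0, 0, -45], "delta_rot": [0, 0, 0]},
])

```text
time: 12.75
position: [0.5129, 0.1697, 0.1453]
tool_rot: [0.545, 3.093, 0.001]
ft_force: [0.1, -0.6, -5.7]
grip_width: 0.182
grip_force: 45.0
```

Request:
send_rows([
  {"claw": -1, "slide": [0, 0, -10], "delta_rot": [0, 0, 0]},
  {"claw": -1, "slide": [0, 0, -20], "delta_rot": [0, 0, 0]},
  {"claw": -1, "slide": [0, 0, -28], "delta_rot": [0, 0, 0]},
  {"claw": -1, "slide": [0, 0, -33], "delta_rot": [0, 0, 0]},
  {"claw": -1, "slide": [0, 0, -35], "delta_rot": [0, 0, 0]},
])

```text
time: 13.25
position: [0.5129, 0.1697, 0.1797]
tool_rot: [0.545, 3.093, 0.001]
ft_force: [-0.5, -0.1, -5.3]
grip_width: 0.178
grip_force: 45.0
```

Request:
send_rows([
  {"claw": -1, "slide": [0, 0, 0], "delta_rot": [0, 0, 0]},
  {"claw": -1, "slide": [0, 0, 0], "delta_rot": [0, 0, 0]},
  {"claw": -1, "slide": [0, 0, 0], "delta_rot": [0, 0, 0]},
  {"claw": -1, "slide": [0, 0, 0], "delta_rot": [0, 0, 0]},
  {"claw": -1, "slide": [0, 0, 0], "delta_rot": [0, 0, 0]},
])

```text
time: 13.75
position: [0.5126, 0.1696, 0.1788]
tool_rot: [-0.545, -3.094, 0.0]
ft_force: [0.5, 0.8, -5.1]
grip_width: 0.181
grip_force: 45.0
```

```bash
python3 -c "
from h import *
s=ctrl.get_state(); print(s['ft_force'],s['torque'],s['position'],s['qd'].round(3))
d=snap('scene','s7')
cv2.imwrite('pics/s7c.png',cv2.resize(d['color'][90:220,255:385],None,fx=4.5,fy=4.5,interpolation=cv2.INTER_CUBIC))"
```

```text
[ 0.52595029  0.84016561 -5.08612319] [-0.00671132 -0.03552333 -0.02579617] [0.51257617 0.16958794 0.17884243] [-0.    -0.003 -0.001 -0.004 -0.001 -0.     0.   ]
```

View pics/s7c.png

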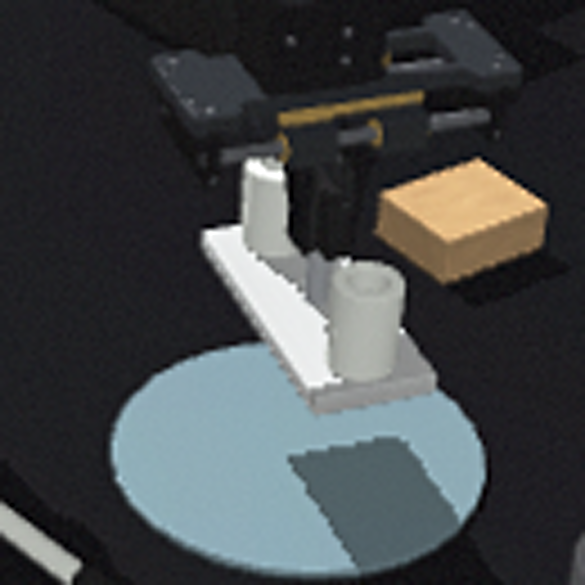

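The carrier hangs about 98 mm above the mat, with both sleeves seated at crop (367,320) and (265,210). I check level numerically from the plate corners before handing in.

```bash
python3 -c "
from m import *
c=np.array([.5127,.1697]);y=np.array([.9397,-.3419]);x=-np.array([y[1],-y[0]])*-1
for n,px in (('far',(202,233)),('nearL',(312,390)),('nearR',(437,373))):
    u=((px[0]+.5)/4.5+254.5,(px[1]+.5)/4.5+89.5); print(n,np.round(u,1))
for a in(-1,1):
  for b in(-1,1):
    q=c+a*.0375*x+b*.09*y
    print(a,b,[proj(s,[*q,z]).round(1) for z in(.112,.1178,.124)])"
```

```text
far [299.5 141.4]
nearL [323.9 176.3]
nearR [351.7 172.5]
-1 -1 [array([325.4, 137.6]), array([325.5, 135.8]), array([325.7, 133.9])]
-1 1 [array([353.2, 174.1]), array([353.4, 172.2]), array([353.7, 170.2])]
1 -1 [array([300.1, 141.9]), array([300.2, 140.1]), array([300.3, 138.2])]
1 1 [array([325.7, 179.5]), array([325.8, 177.6]), array([326. , 175.6])]
```

```bash
python3 -c "
from m import *
c=np.array([.5127,.1697]);y=np.array([.9397,-.3419]);x=np.array([.3419,.9397])
def edge(f,z,dz):
    g=cv2.imread(f'pics/{f}.png').astype(float).sum(2); L=[]
    A,B=[proj(s,[*(c-.0375*x+b*.09*y),z]) for b in(-1,1)]
    for r in range(int(A[1])+6,int(B[1])-5):
        u0=A[0]+(r-A[1])/(B[1]-A[1])*(B[0]-A[0]); u=np.arange(int(u0)-6,int(u0)+7); v=g[r,u]
        i=np.argmax(np.diff(v)); m=u[i]+.5; L.append((r,m-u0))
    L=np.array(L); med=np.median(L[:,1]); L=L[abs(L[:,1]-med)<2.5]
    print(f,len(L),'offset vs row slope,mean',np.polyfit(L[:,0]-L[:,0].mean(),L[:,1],1).round(3))
edge('scene0',.02,0);edge('s5',.02,0);edge('s7',.1178,0)
for tilt in(-.05,.05):
    A,B=[proj(s,[*(c-.0375*x+b*.09*y),.1178+tilt*b*.09]) for b in(-1,1)]; A0,B0=[proj(s,[*(c-.0375*x+b*.09*y),.1178]) for b in(-1,1)]
    print(tilt,(B-A)[0]/(B-A)[1]-(B0-A0)[0]/(B0-A0)[1])
"
```

```text
scene0 27 offset vs row slope,mean [ 0.02  -0.861]
s5 27 offset vs row slope,mean [-0.009 -1.083]
s7 24 offset vs row slope,mean [ 0.096 -3.579]
-0.05 -0.053923446130004216
0.05 0.06291877650639344
```

```bash
python3 -c "
from m import *
c=np.array([.5127,.1697]);y=np.array([.9397,-.3419]);x=np.array([.3419,.9397])
d=s; W=[]
for f,z in(('scene0',.02),('s5',.02),('s6',.0385),('s7',.1178)):
    g=cv2.imread(f'pics/{f}.png').astype(float).sum(2); L=[]
    A,B=[proj(s,[*(c-.0375*x+b*.09*y),z]) for b in(-1,1)]
    for r in range(int(A[1])+5,int(B[1])-4):
        u0=A[0]+(r-A[1])/(B[1]-A[1])*(B[0]-A[0]); u=np.arange(int(u0)-7,int(u0)+8); v=g[r,u]
        i=np.argmax(v>610)
        if i>0: L.append((r,u[i-1]+(610-v[i-1])/(v[i]-v[i-1])-u0))
    L=np.array(L); print(f,len(L),np.polyfit(L[:,0]-L[:,0].mean(),L[:,1],1).round(3)); 
    if f in('s5','s7'): print(L[:,1].round(1))
"
```

```text
scene0 29 [ 0.017 -0.65 ]
s5 29 [-0.008 -0.911]
[-0.9 -0.8 -0.8 -1.  -0.8 -0.7 -0.9 -0.8 -1.  -0.8 -0.8 -1.  -0.8 -0.9
 -0.9 -0.9 -1.1 -0.9 -0.9 -1.  -0.9 -1.1 -1.  -0.9 -1.1 -1.  -1.  -1.
 -0.9]
s6 29 [-0.004 -1.475]
s7 28 [-0.003 -1.623]
[-1.5 -1.7 -1.6 -1.5 -1.7 -1.5 -1.5 -1.7 -1.6 -1.5 -1.7 -1.6 -1.6 -1.7
 -1.6 -1.6 -1.7 -1.6 -1.6 -1.7 -1.6 -1.6 -1.6 -1.7 -1.6 -1.7 -1.7 -1.6]
```

The long edge's slope is unchanged from rest (−0.003 against −0.008), so the carrier is level along its length. I hand in.

```bash
python3 -c "
from bench import ctrl
print(ctrl.close_job())"
```

```text
the job is handed in; nothing more can be done
None
```

I put the matching sleeve (the middle one in the tray) fully down on the empty pin and let it go, then lifted the carrier by its handle. I handed the job in with the carrier held still and level about 98 mm above its mat, and both sleeves looked fully down in the last picture; no verdict was returned.

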